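# Fit the jaw spring on a bottle-labelling jig

## Robot

A 6-joint arm with a two-finger parallel gripper is mounted at the origin on the work surface. World frame = base frame: x ahead of the robot, y to its left, z up, the work surface at z = 0. Lengths are in m, angles in degrees, forces in N, time in s.
With the tool pointing down it reaches from about 0.275 to 0.725 m from the base axis. Payload 5.6 kg.
Tool frame: the origin (TCP) lies midway between the tips of the shut fingers; the grasp point (between the pads) lies 19 mm behind it; z points along the fingers, y is the direction in which the jaws open and shut (so a half turn about z gives the same grasp; the last joint's range is limited). The gripper opens to 85 mm and grips with 20 to 120 N. Pads are 22 mm wide; open, the fingers measure 114 mm over their backs; the gripper's body (76 mm by 85 mm) begins 54 mm behind the grasp point. The pads swing forward as they close: fully open they stand 13 mm farther back than shut.
Start: joints at [81.28, 14.616, 6.199, 0, -81.583, -16.306], TCP at [0.233, 0.498, 0.204] pointing down, gripper open.
Joint ranges: [-168.99, 168.99], [-69.2, 112.95], [-62.41, 85.93], [-164.36, 98.24], [-168.68, -3.75], [-174.98, 174.98]. Speed limits (degrees/s): [147.25, 147.25, 180, 180, 180, 180].

## Interface

Orientations are given as [roll, pitch, yaw] about the fixed x, y, z axes, in that order (R = Rz(yaw) Ry(pitch) Rx(roll)).
In Python, from plant import bot, open_jaws, close_gripper, solver, snapshot, ticket gives the robot as it stands. Calls block until the motion is done:
- bot.move_to(position, orientation): joint-space move of the TCP to a pose.
- bot.movel(position, speed=0.15, attitude=None, threshold=None): straight line of the TCP; attitude=None keeps the orientation; speed is the mean speed in m/s. With threshold (N) it stops when the force on the tool has changed by that much, and returns True; else False.
- bot.movej(angles): joint-space move.
- open_jaws() and close_gripper(grasp_force=None): open the fingers fully, or close them until they stop; grasp_force is the grip in N (None keeps the last).
- bot.wait(seconds).
- solver.inverse_kinematics(position, orientation): joint angles nearest the present ones, or None.
- bot.state(): the state.
- snapshot(name): name is "scene" or "side" or "wrist"; returns a dict with "color" (480x640x3 uint8, blue, green, red), "K" (3x3 intrinsics, pixels), "k1" (the pictures are not rectified: a ray, as slopes to the right and down, at radius r is drawn at 1 + k1 r^2 times it, then the intrinsics apply), "R" (3x3) and "t" (3): a world point X has camera coordinates R X + t. Camera axes: x right, y down, z forward; pixel columns grow to the right and rows downward; lengths in m; the calibration is good to about 2 mm. A picture is of the moment at which its call begins. There is no depth.
A pose or a line that the arm cannot do raises bot.Unreachable and nothing moves.
- ticket.sign_off(): hands the job in, once; it reports no verdict.
The state is a dict: "t": time; "joint_positions": joint angles; "qd": joint speeds; "effort": joint torques, N m; "position": TCP position; "tcp_rot": TCP orientation; "force": force on the tool from outside, world axes, zero at the start; "torque": the same for the moment, N m; "width": finger opening in m.
Only numpy, scipy, OpenCV 4.12 (cv2) and the standard library are available. Lean on these libraries where they do the work, as an engineer would, in place of code of your own. Each camera call takes 0.05 s, during which the arm holds its last target.

## Task

The swing jaw of the bottle-labelling jig is hanging open and its tension spring lies on the wooden rest. Push the jaw shut, then drop the spring's pin end into the hole in the jaw, then pull the spring's ring out until its side hook catches behind the steel post on the jig, so that the stretched spring holds the jaw shut. Do not knock over any bottle or jar.

Things in the scene. Friction and masses are not known exactly. Their poses are not given: they have to be found in the camera images.
- jig: bottle-labelling jig, fixed: dark wooden base 210 x 320 x 12 mm and on it a light wooden deck, flat top 32 mm above the table, covering x -35 to 115, y -50 to 190 mm in this frame. Origin at table height, z up. With the jaw shut its hole is at (0, -75, 32) mm and the post's axis at (0, 74) mm in this frame
- v_seat (a point): top centre of the jig's fixed dark steel V seat, 57 mm above the table, about 70 mm (jig's x) by 37 mm (y), near the shut jaw's free end; only to be kept clear of
- jaw (a joint): swing angle of the jaw about its vertical pivot, rad: 0 = shut against its stop, lying along the jig's x; grows as the free end swings open towards the jig's -y (up to 0.8). Light friction (about 0.06 N m), stays where it is left
- jaw_pivot (a point): the jaw's pivot axis, at the jaw's top face. The jaw is a bare aluminium bar 150 mm long, 36 mm wide, from 12 to 32 mm above the table (top flush with the deck), reaching 130 mm from the pivot to its free end
- jaw_end (a point): top face of the jaw on its centre line, 115 mm from the pivot, 15 mm short of the free end; to shut the jaw push the bar's side here (18 mm off the centre line) towards the jig's +y
- jaw_hole (a point): centre of the hole's mouth in the jaw's top face, 70 mm from the pivot on the centre line: a round through hole 15 mm across, 20 mm deep, open from above
- post (a point): top centre of the fixed steel post on the deck: 12 mm thick, 22 mm tall, with a 16 mm head on its upper 5 mm. 149 mm from the hole of the shut jaw
- rest: fixed light wooden block 176 x 85 x 24 mm on which the spring lies at the start, on the flat top; origin at table height below the spring's pin, the block begins 16 mm along +x from there and runs along +x
- spring: steel tension spring, 200 mm long, 0.2 kg, lying flat. Origin on the pin's axis, level with the coil's underside; +x runs along the spring to hook and ring, z up. Pin: 8 mm thick, round tip, reaches 16 mm below the origin. Coil: 18 mm across, axis 9 mm above the origin, x = 14 to 64 mm at rest, can be gripped across
- spring_pin (a point): lower tip of the pin, 16 mm below the spring's origin
- spring_end (a joint): stretch of the spring, m: 0 at rest, at most 0.085. The pull is 1.4 N plus 70 N/m (3.7 N when on the post, about 6 N at 66 mm). It stretches straight along the spring's x only
- spring_hook (a point): bearing point of the side hook: here lies the post's axis when hooked. 116 mm from the pin axis at rest, 149 mm (33 mm of stretch) on the post. Level 8 mm wire, 4 mm above the coil's underside. The pocket, 23 mm wide, is closed by a crossbar just beyond this point (ring side), by the shank (spring's -y side) and by a lip (+y side) reaching back 18 mm towards the coil
- hook_mouth (a point): middle of the hook's mouth, on the spring's centre line, 31 mm from the bearing point towards the coil. The mouth is open to the spring's +y side, between lip and coil, 37 mm long: with the spring stretched 54 to 74 mm the post can pass in sideways to the centre line as the spring swings about its pin with its +y side leading; easing the pull then draws the crossbar onto the post
- spring_ring (a point): centre of the pull ring at the spring's end, 158 mm from the pin axis at rest: 56 mm across inside, 8 mm wire, lying level like the hook; shut fingers fit inside from above and can pull it without grasping
- bottle_a: loose amber bottle with black cap, 54 mm across, 120 mm tall, must stay upright; origin under its centre
- jar_a: loose glass jar, 72 mm across, 65 mm tall, must stay upright; origin under its centre
- jar_b: loose glass jar, 72 mm across, 85 mm tall, must stay upright; origin under its centre
There are look-alikes about, which are no part of the job. Of the things that look like the spring, the smaller one is meant.

How it is judged (in metres and radians):
On the way, in this order (a step that is already met when the one before it is completed fails the run):
1. the jaw is pushed shut (within 0.06 rad) (value of joint jaw below 0.06 rad), for 0.2 s.
2. the spring's pin is in the jaw's hole, at least 7 mm deep (horizontal distance between spring_pin and jaw_hole below 0.008 m and z of spring_pin in the frame of jaw_hole below -0.007 m), for 0.2 s.
3. the spring is stretched by more than 22 mm with its hook on the post, the pin still in the hole (all of step 2 and horizontal distance between spring_hook and post below 0.01 m and z of spring_hook in the frame of post below -0.006 m and value of joint spring_end above 0.022 m), for 0.2 s.
At the end, for the whole second after the job is handed in: the pin is at least 7 mm deep in the jaw's hole (within 8 mm of its axis), the hook's bearing point is within 10 mm of the post's axis and at least 6 mm below the post's top, the spring is stretched by more than 22 mm, the jaw is shut within 0.05 rad and the spring is at rest (all of step 3 and value of joint jaw below 0.05 rad and linear speed of spring below 0.02 m/s); the robot touches nothing.
It fails at once if a bottle or jar near the work is knocked over (tilted more than 0.5 rad) (angle between any of bottle_a, jar_a, jar_b's own z axis and vertical above 0.5 rad).
It also fails if it takes over 70 s, if anything falls off the work surface, if the arm or the gripper's body presses on something with over 40 N, if the wrist force passes 120 N, or if a joint passes its speed limit or range.

## Working session

There is one attempt and no reset: what is moved stays moved. The work goes in short steps, each a Python script; the robot and the scene stay as the last script left them, time stands still between calls to the robot, and variables do not carry over. Pictures are saved under pics/ and viewed, and the job is handed in when it is done.

```bash
ls; mkdir -p pics; python3 - <<'E'
from plant import bot, snapshot
import cv2
for n in ["scene","side","wrist"]:
    s=snapshot(n); cv2.imwrite(f"pics/{n}0.png",s["color"]); print(n,s["K"],s["k1"],s["R"],s["t"])
print(bot.state())
E
```

```text
pics
scene [[471.27749766   0.         326.2559673 ]
 [  0.         471.27749766 238.06869483]
 [  0.           0.           1.        ]] -0.12421411071567999 [[-0.70930516  0.70452352  0.02308248]
 [ 0.36592887  0.39600518 -0.84218523]
 [-0.60248009 -0.58891978 -0.53869401]] [ 0.27835572 -0.10441702  1.32842912]
side [[548.77423383   0.         328.59779694]
 [  0.         548.77423383 240.3379135 ]
 [  0.           0.           1.        ]] -0.09718029331634104 [[ 0.86554248 -0.50083027 -0.00229083]
 [-0.30745794 -0.52773168 -0.79181367]
 [ 0.39535531  0.68605271 -0.61075843]] [-0.35587709  0.21675037  1.10270376]
wrist [[372.1540235    0.         319.23073091]
 [  0.         372.1540235  240.4124999 ]
 [  0.           0.           1.        ]] -0.01635841067297523 [[-0.42329349 -0.90599152  0.00141074]
 [-0.8694843   0.40667333  0.28038162]
 [-0.25459708  0.1174571  -0.95988758]] [ 0.54900359 -0.0361672   0.37906643]
{'t': 0.15, 'joint_positions': array([ 8.12815867e+01,  1.46451042e+01,  6.14857447e+00, -2.03284596e-02,
       -8.15822988e+01, -1.63065144e+01]), 'qd': array([-0.02597993, -0.13654763,  0.23919033,  0.07509473,  0.02471168,
       -0.06248365]), 'effort': array([-4.74973660e-05, -3.86943054e+01,  2.38081455e+01,  5.36661789e+00,
       -4.54748893e-03,  4.09019208e-06]), 'position': array([0.23243942, 0.4980281 , 0.20321089]), 'tcp_rot': array([ 1.79918697e+02, -2.83670804e-03, -2.50279154e+01]), 'force': array([ 0.40410134,  0.42758699, -0.4381054 ]), 'torque': array([-0.05565131,  0.04499681, -0.00012667]), 'width': 0.0853957976963448}
```

View pics/scene0.png

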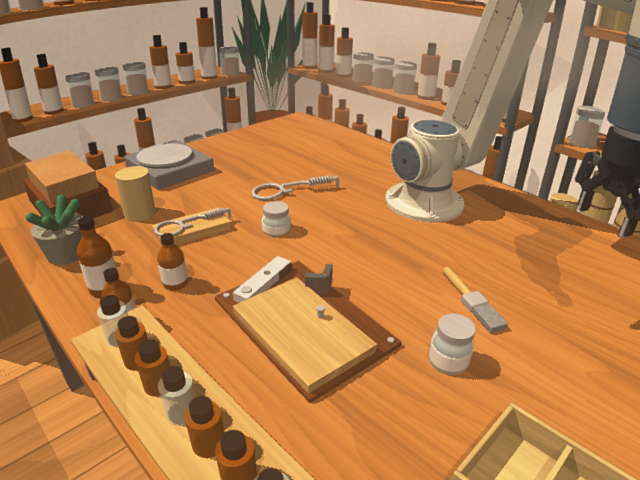

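View pics/side0.png

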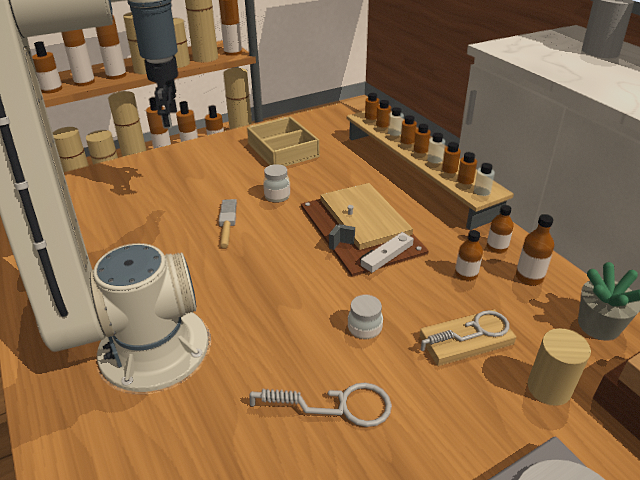

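View pics/wrist0.png

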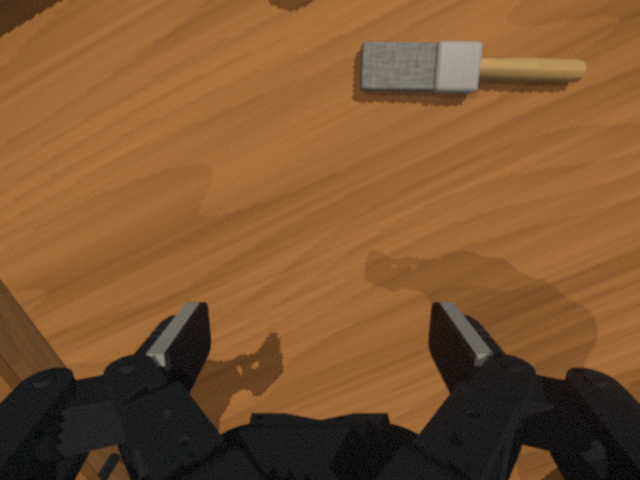

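The scene view shows the spring on its rest near (195,222), the open jaw near (263,279), the post at (320,311) and the V seat at (318,279). I'll enlarge these areas.

```bash
cat > h.py <<'E'
import numpy as np, cv2
from plant import bot, open_jaws, close_gripper, solver, snapshot, ticket
def ray(s,u,v):
    p=cv2.undistortPoints(np.array([[[u,v]]],float),s["K"],np.array([s["k1"],0,0,0.]))[0,0]
    return s["R"].T@np.array([p[0],p[1],1]), -s["R"].T@s["t"]
def at(s,u,v,z):
    d,c=ray(s,u,v); return c+d*(z-c[2])/d[2]
def tri(l):
    A=np.zeros((3,3));b=np.zeros(3)
    for s,u,v in l:
        d,c=ray(s,u,v);d=d/np.linalg.norm(d);P=np.eye(3)-np.outer(d,d);A+=P;b+=P@c
    return np.linalg.solve(A,b)
def proj(s,X):
    return cv2.projectPoints(np.atleast_2d(np.array(X,float)),cv2.Rodrigues(s["R"])[0],s["t"],s["K"],np.array([s["k1"],0,0,0.]))[0][:,0]
def crop(s,name,x0,y0,w,h,f):
    cv2.imwrite(f"pics/{name}.png",cv2.resize(s["color"][y0:y0+h,x0:x0+w],None,fx=f,fy=f,interpolation=cv2.INTER_CUBIC))
E
python3 - <<'E'
from h import *
import pickle
a=snapshot("scene");b=snapshot("side")
pickle.dump((a,b),open("s0.pkl","wb"))
crop(a,"ca_jig",210,250,200,150,4);crop(b,"cb_jig",295,170,140,105,5)
crop(a,"ca_sp",140,190,110,70,7);crop(b,"cb_sp",410,300,110,70,7)
E
```

```text
(no output)
```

View pics/ca_jig.png

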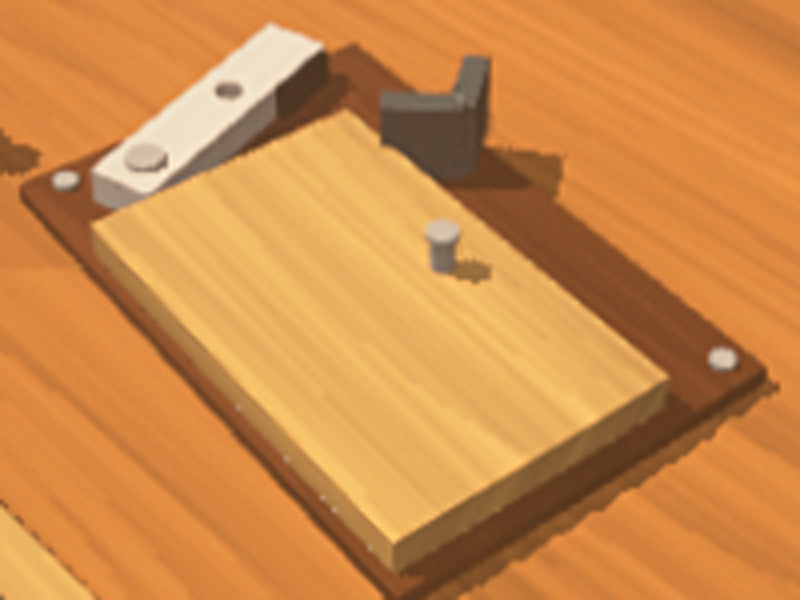

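View pics/cb_jig.png

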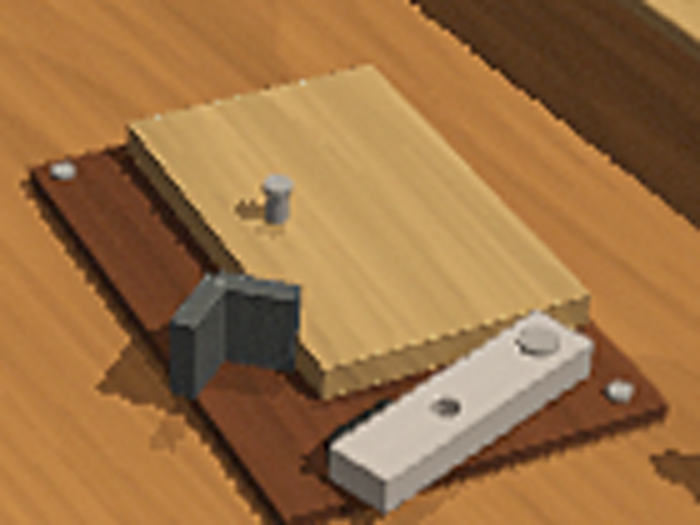

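View pics/ca_sp.png

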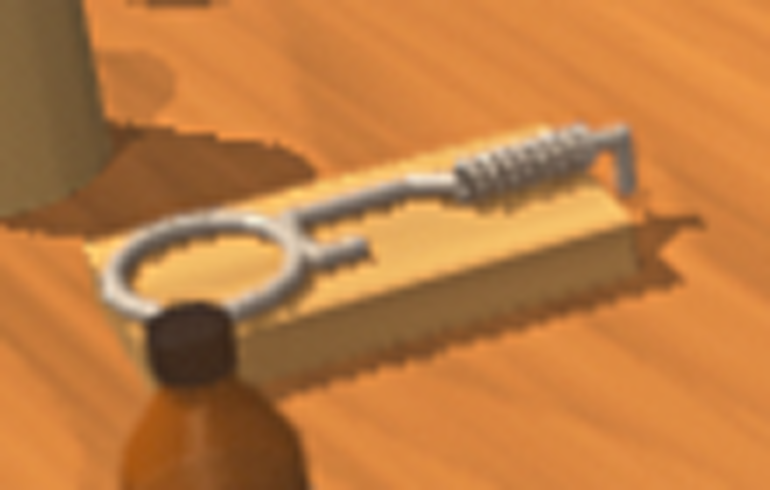

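View pics/cb_sp.png

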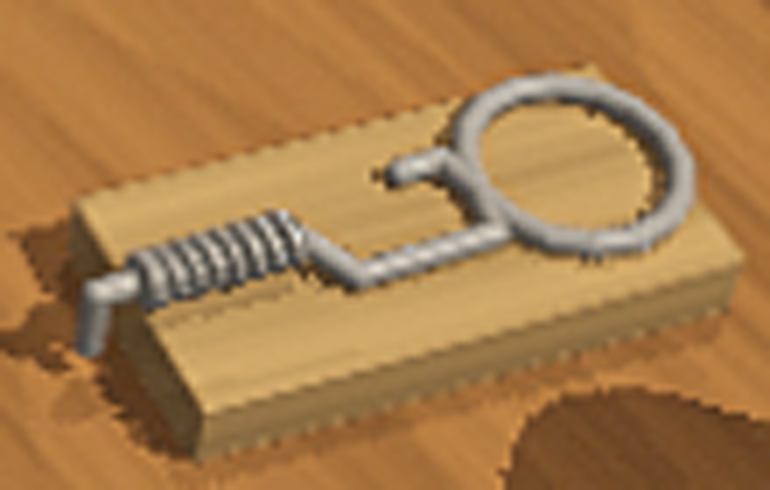

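Crops show the jaw pivot at the deck's left end, with the free end beside the V seat. So the pivot is at jig (+70,-75) and the jaw points towards jig -x. Next I measure.

```bash
python3 - <<'E'
from h import *
import pickle
a,b=pickle.load(open("s0.pkl","rb"))
A=lambda u,v:(a,210+u/4,250+v/4); B=lambda u,v:(b,295+u/5,170+v/5)
S=lambda u,v:(a,140+u/7,190+v/7); T=lambda u,v:(b,410+u/7,300+v/7)
np.set_printoptions(precision=4,suppress=True)
jig=[(115,-50),(-35,-50),(-35,190),(115,190),(0,74)]
pa=[A(93,228),A(347,112),A(667,380),A(395,543)]; pb=[B(588,297),B(323,372),B(128,126),B(372,67)]
P=[];Q=[]
for j,x,y in zip(jig,pa,pb):
    X=at(*x,.032);Y=at(*y,.032);print(j,X,Y,tri([x,y]));P+=[X[:2],Y[:2]];Q+=[j,j]
for x,y in [(A(442,229),B(277,182))]:
    X=at(*x,.054);Y=at(*y,.054);print('post',X,Y,tri([x,y]));P+=[X[:2],Y[:2]];Q+=[jig[4]]*2
P=np.array(P);Q=np.array(Q)/1000.
# rigid fit
def rigid(Q,P):
    q=Q-Q.mean(0);p=P-P.mean(0);th=np.arctan2((q[:,0]*p[:,1]-q[:,1]*p[:,0]).sum(),(q*p).sum())
    R=np.array([[np.cos(th),-np.sin(th)],[np.sin(th),np.cos(th)]]);return th,R,P.mean(0)-R@Q.mean(0)
th,R,t=rigid(Q,P);print(np.degrees(th),t);print((P-(Q@R.T+t))*1000)
w=lambda x,y:R@np.array([x,y])/1000+t
print('hole shut',w(0,-75),'post',w(0,74),'pivot',w(70,-75))
for n,x,y in [('pivot',A(147,157),B(540,340)),('hole',A(229,91),B(446,407)),('c1',A(270,25),B(330,455)),('c2',A(325,46),B(384,487))]:
    X=at(*x,.032);Y=at(*y,.032);print(n,X,Y,(R.T@((X+Y)[:2]/2-t))*1000)
for n,x,y,z in [('pintop',S(625,130),T(95,292),.04),('pintip',S(628,190),T(88,352),.012),('coil0',S(585,143),T(145,280),.033),('coil1',S(462,180),T(290,232),.033),('ring',S(205,262),T(574,164),.028),('lip',S(365,248),T(392,175),.028)]:
    X=at(*x,z);Y=at(*y,z);print(n,X,Y,tri([x,y]))
for n,x,y in [('jarSmallBase',(a,276,226),(b,366,329)),('jarB',(a,452,362),(b,277,195)),('bottle',(a,173,278),(b,468,270))]:
    print(n,at(*x,0),at(*y,0))
E
```

```text
(115, -50) [0.6762 0.0355 0.032 ] [0.6678 0.0253 0.032 ] [0.6728 0.0305 0.0268]
(-35, -50) [0.5283 0.05   0.032 ] [0.5208 0.0408 0.032 ] [0.5242 0.0456 0.0274]
(-35, 190) [0.5546 0.2862 0.032 ] [0.5463 0.2767 0.032 ] [0.5502 0.2833 0.0269]
(115, 190) [0.7003 0.2699 0.032 ] [0.6943 0.2608 0.032 ] [0.6982 0.267  0.0276]
post [0.574  0.1662 0.054 ] [0.57   0.1626 0.054 ] [0.5719 0.1647 0.052 ]
-6.166381705451841 [0.5638 0.0904]
[[ 3.4204  7.0949]
 [-5.0299 -3.0502]
 [ 4.6167  5.5142]
 [-2.8374 -3.6908]
 [ 5.1698  3.0933]
 [-3.1995 -6.4071]
 [ 1.7307  2.9472]
 [-4.2515 -6.2137]
 [ 2.211   2.1563]
 [-1.8303 -1.444 ]]
hole shut [0.5558 0.0159] post [0.5718 0.164 ] pivot [0.6254 0.0083]
pivot [0.6253 0.0099 0.032 ] [0.6261 0.0088 0.032 ] [ 70.1943 -73.9884]
hole [ 0.5612 -0.005   0.032 ] [ 0.5566 -0.0111  0.032 ] [  5.6947 -98.4597]
c1 [ 0.5071 -0.0367  0.032 ] [ 0.4901 -0.0133  0.032 ] [ -52.4696 -121.7483]
c2 [ 0.4981 -0.0014  0.032 ] [ 0.499  -0.0449  0.032 ] [ -52.6796 -119.9355]
pintop [ 0.4687 -0.2727  0.04  ] [ 0.4573 -0.2893  0.04  ] [ 0.4617 -0.2843  0.0327]
pintip [ 0.4667 -0.2778  0.012 ] [ 0.4597 -0.2878  0.012 ] [ 0.4625 -0.2848  0.0074]
coil0 [ 0.4781 -0.2854  0.033 ] [ 0.4767 -0.2883  0.033 ] [ 0.4772 -0.2874  0.0319]
coil1 [ 0.5258 -0.2929  0.033 ] [ 0.5238 -0.2951  0.033 ] [ 0.5248 -0.2945  0.0319]
ring [ 0.6183 -0.3132  0.028 ] [ 0.6171 -0.314   0.028 ] [ 0.6178 -0.3138  0.0275]
lip [ 0.5723 -0.2833  0.028 ] [ 0.5678 -0.2898  0.028 ] [ 0.57   -0.2878  0.0251]
jarSmallBase [ 0.395  -0.1787  0.    ] [ 0.4009 -0.1736  0.    ]
jarB [0.4645 0.3887 0.    ] [0.4643 0.3831 0.    ]
bottle [ 0.6976 -0.163   0.    ] [ 0.7127 -0.1375  0.    ]
```

The jig pose fit agrees with the pivot: jaw angle is about 20°, hole (shut) near (0.556,0.016), post near (0.572,0.164). Now push the jaw shut.

```bash
cat >> h.py <<'E'
TH=np.radians(-6.17); RJ=np.array([[np.cos(TH),-np.sin(TH)],[np.sin(TH),np.cos(TH)]]); TJ=np.array([.5638,.0904])
def w(x,y,z): return list(RJ@np.array([x,y])/1000+TJ)+[z]
def jg(X): return RJ.T@(np.array(X)[:2]-TJ)*1000
def st(): 
    s=bot.state(); print(round(s["t"],2),s["position"].round(4),s["tcp_rot"].round(1),s["force"].round(2),round(s["width"],4)); return s
E
python3 - <<'E'
from h import *
import pickle
a,b=pickle.load(open("s0.pkl","rb"))
A=lambda u,v:(a,210+u/4,250+v/4); B=lambda u,v:(b,295+u/5,170+v/5)
for p in [A(385,95),A(490,60),A(465,62),B(172,315),B(300,288),B(220,280)]: print('V',jg(at(*p,.057)).round())
close_gripper(40); st()
bot.move_to(w(-40,-160,.15),[180,0,-96.2]); st()
bot.movel(w(-40,-160,.021),.2); st()
print(bot.movel(w(-40,-100,.021),.08,threshold=5)); st()
for n in ["scene","side"]:
    s=snapshot(n); cv2.imwrite(f"pics/{n}1.png",s["color"])
E
```

```text
V [-35. -17.]
V [-96.  -9.]
V [-85. -15.]
V [-99. -13.]
V [-33. -19.]
V [-66.   3.]
1.02 [0.2326 0.4984 0.2039] [180.   0. -25.] [-0.32 -0.16 -0.15] 0.0001
3.26 [ 0.5071 -0.0637  0.1501] [-180.     0.   -96.1] [-0.36  0.58  0.49] -0.0002
4.05 [ 0.5078 -0.0642  0.022 ] [-179.9   -0.   -96.2] [-0.28  0.35  0.57] 0.0003
False
4.95 [ 0.5132 -0.0048  0.0209] [180.   -0.  -96.2] [-0.32  0.21 -0.81] -0.0
```

```bash
python3 - <<'E'
import cv2
a=cv2.imread("pics/scene1.png")[230:380,200:400];b=cv2.imread("pics/side1.png")[150:300,280:480]
cv2.imwrite("pics/c1.png",cv2.resize(cv2.hconcat([a,b]),None,fx=2,fy=2))
E
```

```text
(no output)
```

View pics/c1.png

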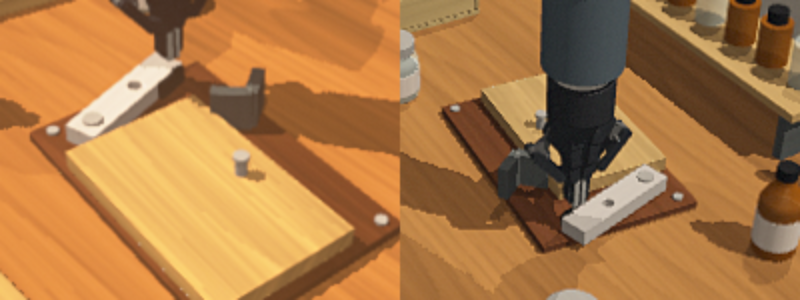

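The jaw has not moved (hole still at about (267,273) in the scene view) although the tool travelled past it. I look closer before doing anything else.

```bash
python3 - <<'E'
from h import *
a=snapshot("scene");b=snapshot("side");c=snapshot("wrist")
cv2.imwrite("pics/w1.png",c["color"])
x=a["color"][240:320,200:300];y=b["color"][210:290,340:440]
cv2.imwrite("pics/c2.png",cv2.resize(cv2.hconcat([x,y]),None,fx=4,fy=4,interpolation=cv2.INTER_CUBIC))
p=bot.state()["position"]; print(proj(a,p)-[200,240],proj(b,p)-[340,210])
E
```

```text
[[84.9290321 27.7179581]] [[27.2401087  49.48379544]]
```

View pics/c2.png

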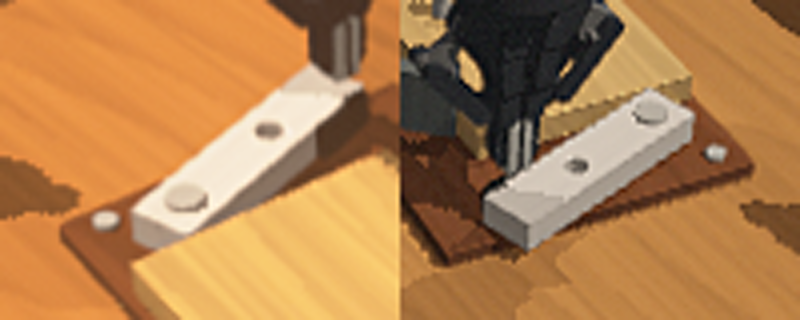

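View pics/w1.png

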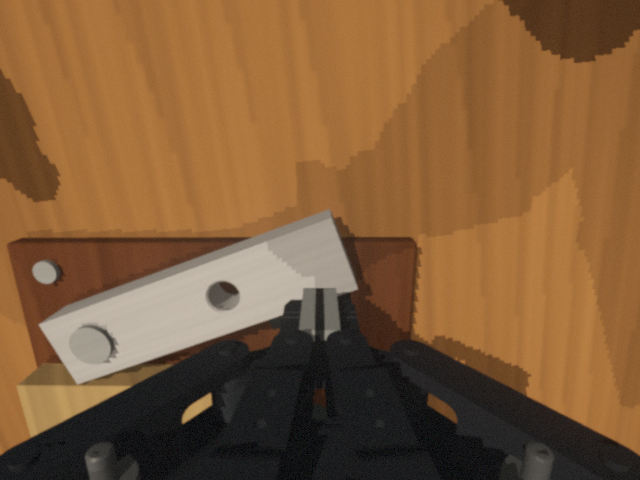

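```bash
python3 - <<'E'
from h import *
c=snapshot("wrist");s=st();p=s["position"]
print(proj(c,[p,p+[0,0,.019],p+[0,0,.011]]))
for uv in [(331,211),(357,289),(42,324),(79,383),(223,295),(92,345),(320,288)]:
    X=at(c,*uv,.032);print(uv,X.round(4),jg(X).round(1))
for n in ["scene","side"]:
    k=snapshot(n); print(n,-k["R"].T@k["t"],proj(k,[p,p+[0,0,.011],p+[0,0,.019]]))
print(-c["R"].T@c["t"])
E
```

```text
5.25 [ 0.5132 -0.005   0.021 ] [180.   -0.  -96.2] [ 1.11 -0.09  0.03] -0.0002
[[320.15700746 283.18176026]
 [320.26329693 299.89897784]
 [320.21582355 292.43151765]]
(331, 211) [ 0.5044 -0.0428  0.032 ] [ -44.7 -138.9]
(357, 289) [ 0.4961 -0.0049  0.032 ] [ -57.1 -102. ]
(42, 324) [ 0.6483 -0.003   0.032 ] [ 94.1 -83.7]
(79, 383) [0.6402 0.0315 0.032 ] [ 82.3 -50.4]
(223, 295) [ 0.5584 -0.0087  0.032 ] [  5.3 -99.1]
(92, 345) [0.6273 0.0108 0.032 ] [ 71.7 -72.4]
(320, 288) [ 0.5131 -0.0073  0.032 ] [ -39.9 -102.6]
scene [1.03600044 0.62757971 0.6212532 ] [[284.94267204 267.73126499]
 [284.81286611 263.57125791]
 [284.71799236 260.51392006]]
side [-0.06129142 -0.82036088  0.84429627] [[367.22888784 259.48260469]
 [367.42185298 255.85907683]
 [367.56326347 253.19961512]]
[ 0.50588984 -0.07637826  0.19112511]
```

The wrist projection puts the finger inside or on top of the jaw bar with no force. I check where the real fingertip is by raising it and triangulating it.

```bash
python3 - <<'E'
from h import *
p=bot.state()["position"]
bot.movel([p[0],p[1],.09],.2); s=st()
a=snapshot("scene");b=snapshot("side");p=s["position"]
ua=proj(a,p)[0];ub=proj(b,p)[0];print(ua,ub)
ims=[]
for k,u in((a,ua),(b,ub)):
    x0,y0=int(u[0])-40,int(u[1])-40; print(x0,y0)
    im=cv2.resize(k["color"][y0:y0+80,x0:x0+80],None,fx=5,fy=5,interpolation=cv2.INTER_CUBIC)
    cv2.circle(im,(int((u[0]-x0)*5),int((u[1]-y0)*5)),3,(0,0,255),1); ims.append(im)
cv2.imwrite("pics/c3.png",cv2.hconcat(ims))
E
```

```text
5.84 [ 0.5135 -0.0048  0.0906] [-179.9    0.   -96.2] [-0.4  -0.3  -0.52] 0.0001
[284.10445157 240.63811751] [368.50279044 235.80497801]
244 200
328 195
```

View pics/c3.png

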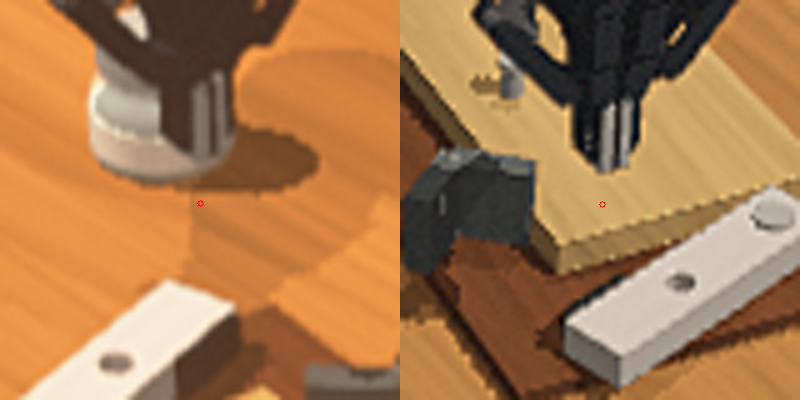

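The visible fingertip is clearly above the reported TCP in both views: about 9 px in the scene view and 7 px in the side view. I triangulate the offset.

```bash
python3 - <<'E'
from h import *
a=snapshot("scene");b=snapshot("side");p=bot.state()["position"]
X=tri([(a,244+208/5,200+157/5),(b,328+612/5,195+170/5)]);print(X,p,X-p)
A=(a,210+442/4,250+229/4);
# consistency of both views at that point
print(proj(a,X),proj(b,X))
# try arm FK: solver present?
print(bot.state()["joint_positions"].round(2), [x for x in dir(bot) if not x.startswith('_')],[x for x in dir(solver) if not x.startswith('_')])
E
```

```text
[ 0.58370141 -0.05754432  0.12502439] [ 0.51249123 -0.00507907  0.0890299 ] [ 0.07121018 -0.05246525  0.03599449]
[[240.03075952 228.66355787]] [[408.59252849 226.24294061]]
[ 1.696e+01  1.430e+01 -1.146e+01 -1.000e-02 -6.436e+01 -2.316e+01] ['Unreachable', 'move_to', 'movej', 'movel', 'state', 'wait'] ['inverse_kinematics']
```

```bash
python3 - <<'E'
from h import *
a=snapshot("scene");b=snapshot("side");p=bot.state()["position"]
l=[(a,244+207/5,200+157/5),(b,328+212/5,195+170/5)]
X=tri(l);print(X,p,X-p, proj(a,X)-np.array(l[0][1:]),proj(b,X)-np.array(l[1][1:]))
E
```

```text
[ 0.51251376 -0.00622307  0.11159955] [ 0.51274809 -0.00508183  0.08924804] [-0.00023434 -0.00114125  0.02235152] [[-1.65851035  0.15558731]] [[-1.50428776 -0.18741637]]
```

The tip sits about 22 mm or more above the reported TCP, horizontally it agrees within about 1 mm. I'll calibrate the height by touching the fixed deck (32 mm) gently.

```bash
python3 - <<'E'
from h import *
bot.movel(w(45,-10,.09),.3)
bot.movel(w(45,-10,.045),.2); st()
print(bot.movel(w(45,-10,.0),.03,threshold=4)); st()
a=snapshot("scene");b=snapshot("side")
cv2.imwrite("pics/c4.png",cv2.resize(cv2.hconcat([a["color"][230:350,200:360],b["color"][160:280,300:460]]),None,fx=2.5,fy=2.5))
E
```

```text
7.08 [0.6067 0.0747 0.0452] [ 1.799e+02 -1.000e-01 -9.620e+01] [ 0.23 -1.01  0.65] -0.0002
True
8.29 [0.6073 0.0756 0.0047] [180.   -0.  -96.2] [-2.    0.77  4.47] -0.0001
```

View pics/c4.png

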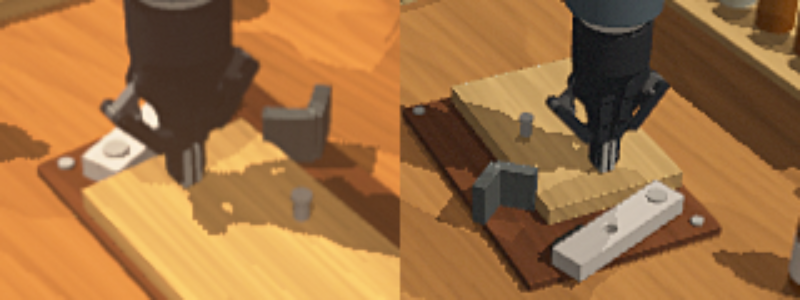

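Contact at a reported z of 0.005 means the fingertip is 27 mm above the reported TCP. I apply that offset and redo the push.

```bash
cat >> h.py <<'E'
DZ=-.027
def wz(x,y,z): return w(x,y,z+DZ)
E
python3 - <<'E'
from h import *
bot.movel(wz(45,-10,.085),.25)
bot.movel(wz(-40,-160,.085),.3)
bot.movel(wz(-40,-160,.020),.2); st()
print(bot.movel(wz(-40,-97,.020),.1,threshold=5)); s=st(); print(jg(s["position"]))
a=snapshot("scene");b=snapshot("side")
cv2.imwrite("pics/c5.png",cv2.resize(cv2.hconcat([a["color"][230:350,200:360],b["color"][160:280,300:460]]),None,fx=2.5,fy=2.5))
E
```

```text
9.96 [ 0.5073 -0.064  -0.007 ] [ 1.798e+02 -1.000e-01 -9.610e+01] [0.05 0.18 0.63] 0.0002
True
10.53 [ 0.5131 -0.0073 -0.0063] [179.9  -0.2 -96.1] [ 0.63 -4.26  2.3 ] -0.0001
[ -39.90626215 -102.62008585]
```

View pics/c5.png

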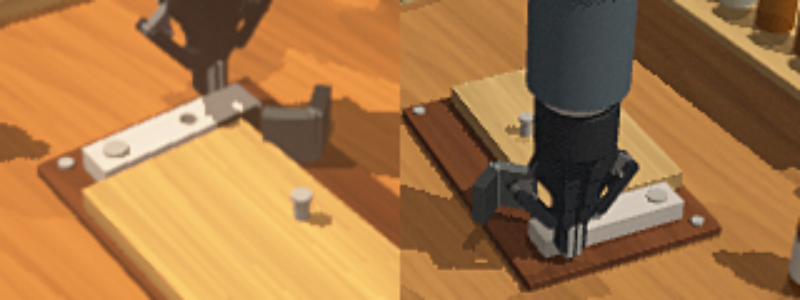

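The jaw is now parallel to the deck edge, so it is shut, and contact was at jig y = -102.6. Next I back off, go above the spring, and refine its position with the wrist camera.

```bash
python3 - <<'E'
from h import *
bot.movel(wz(-40,-125,.020),.2)
bot.movel(wz(-40,-125,.17),.4)
open_jaws()
bot.move_to([.5008,-.2919,.14+DZ],[180,0,169.4]); st()
bot.wait(.3)
c=snapshot("wrist");a=snapshot("scene");b=snapshot("side")
import pickle;pickle.dump((a,b,c),open("s2.pkl","wb"))
cv2.imwrite("pics/w2.png",c["color"])
crop(a,"ca5",230,250,120,100,5);crop(b,"cb5",310,180,140,100,5)
E
```

```text
13.26 [ 0.5011 -0.2914  0.1131] [180.    0.  169.5] [0.2  0.55 0.59] 0.0855
```

View pics/w2.png

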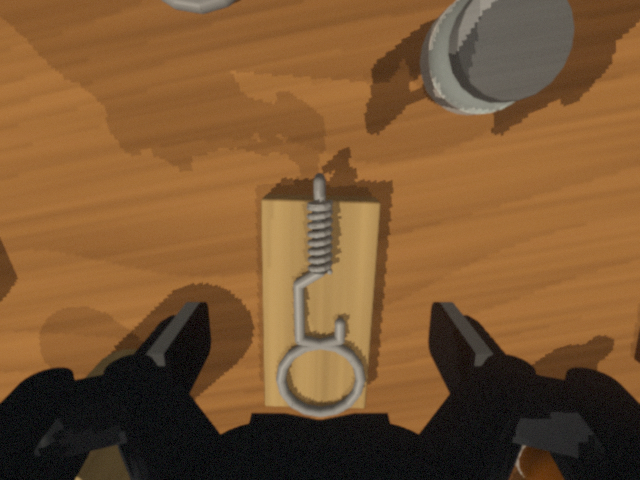

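View pics/ca5.png

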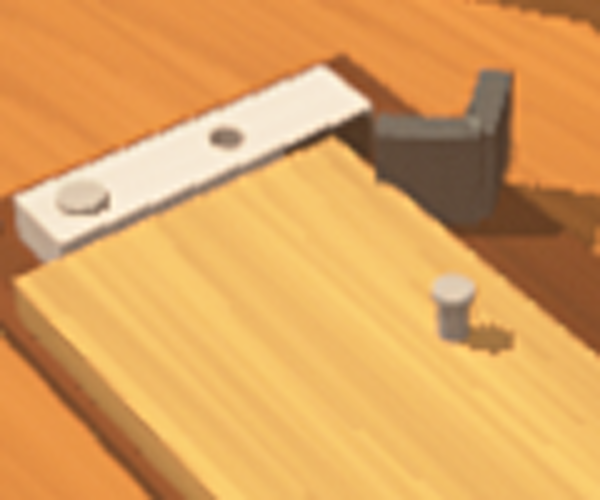

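View pics/cb5.png

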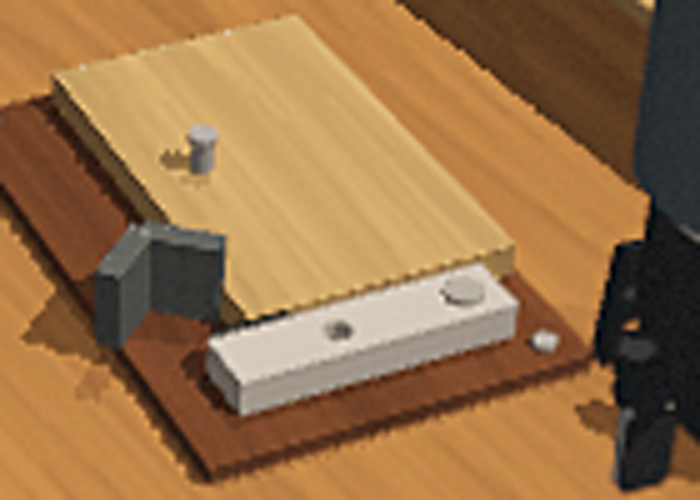

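The wrist view shows the spring upright in the picture: pin top (319,180), coil from (319,202) to (320,270), ring centre (322,379). The bar's wrist image and both scene views confirm the jaw is shut.

```bash
python3 - <<'E'
from h import *
import pickle
a,b,c=pickle.load(open("s2.pkl","rb"))
for n,u,v,z in [('pin',319,178,.03),('coil0',319.5,202,.042),('coil1',320,272,.042),('ring',322,379,.032)]: print(n,at(c,u,v,z).round(4))
print(proj(c,[.5008,-.2919,.033]))
l=[(a,230+226/5,250+138/5),(b,310+338/5,180+330/5)]
print('hole',at(*l[0],.032),at(*l[1],.032),tri(l))
l=[(a,230+453/5,250+286/5),(b,310+203/5,180+133/5)]
print('post',at(*l[0],.054),at(*l[1],.054),tri(l))
print(proj(c,w(0,-75,.032)))
E
```

```text
pin [ 0.4611 -0.2842  0.03  ]
coil0 [ 0.4751 -0.2865  0.042 ]
coil1 [ 0.5234 -0.2951  0.042 ]
ring [ 0.6165 -0.3107  0.032 ]
[[318.59754048 236.80588221]]
hole [0.55970451 0.01895612 0.032     ] [0.55471976 0.01385573 0.032     ] [0.55713761 0.01638968 0.02926541]
post [0.57377365 0.16618325 0.054     ] [0.56992201 0.16152337 0.054     ] [0.57182076 0.16433899 0.05168613]
[[754.62448168 233.61723973]]
```

```bash
python3 - <<'E'
from h import *
bot.movel([.5000,-.2914,.0265+DZ],.15,attitude=[180,0,169.8],threshold=8); st()
close_gripper(60); st()
bot.movel([.5000,-.2914,.14+DZ],.15); st()
bot.wait(.2)
c=snapshot("wrist");a=snapshot("scene");b=snapshot("side")
import pickle;pickle.dump((a,b,c),open("s3.pkl","wb"))
cv2.imwrite("pics/w3.png",c["color"])
cv2.imwrite("pics/c6.png",cv2.resize(cv2.hconcat([a["color"][130:250,130:290],b["color"][240:360,380:540]]),None,fx=2.5,fy=2.5))
E
```

```text
14.62 [ 5.008e-01 -2.918e-01  5.000e-04] [-1.800e+02  1.000e-01  1.698e+02] [0.57 1.2  0.69] 0.0852
15.25 [ 5.002e-01 -2.916e-01 -1.000e-04] [-180.     0.   169.8] [-0.67  0.37  2.71] 0.0158
16.16 [ 0.4991 -0.2909  0.1115] [ 1.799e+02 -1.000e-01  1.698e+02] [ 0.21  0.37 -1.61] 0.0154
```

View pics/w3.png

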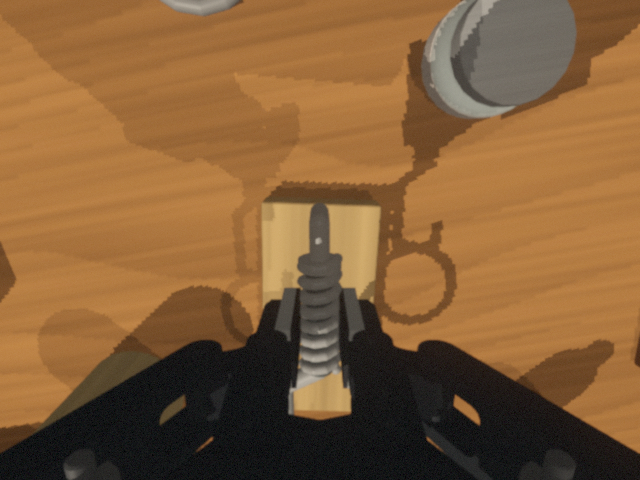

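View pics/c6.png

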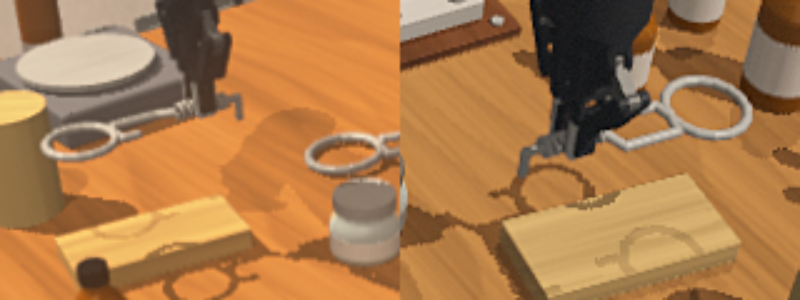

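The spring is held level and straight, with its pin clear. I carry it to just above the hole and check the alignment with the cameras.

```bash
cat >> h.py <<'E'
HOLE=np.array([.5565,.0161])
def place(angj,under,hole=HOLE,L=.039):
    a=np.radians(angj)+TH
    p=hole+L*np.array([np.cos(a),np.sin(a)])
    return [p[0],p[1],under-.0241], [180,0,(np.degrees(a)+180+180)%360-180]
E
python3 - <<'E'
from h import *
import pickle
p,o=place(45,.16); print(p,o)
bot.move_to(p,o); st()
p,o=place(45,.061); bot.movel(p,.2); bot.wait(.2); st()
c=snapshot("wrist");a=snapshot("scene");b=snapshot("side")
pickle.dump((a,b,c),open("s4.pkl","wb"))
cv2.imwrite("pics/w4.png",c["color"])
crop(a,"ca7",230,230,100,80,6);crop(b,"cb7",340,200,100,80,6)
crop(c,"cw7",240,180,160,120,5)
E
```

```text
[np.float64(0.5868813809959954), np.float64(0.04055345964840491), 0.1359] [180, 0, np.float64(-141.16999999999996)]
17.81 [0.5868 0.0395 0.1358] [-180.    -0.  -141.3] [-0.19 -0.53 -2.34] 0.0155
18.65 [0.5881 0.0407 0.0386] [-179.9    0.2 -141.2] [ 1.21 -0.59 -2.38] 0.0158
```

View pics/ca7.png

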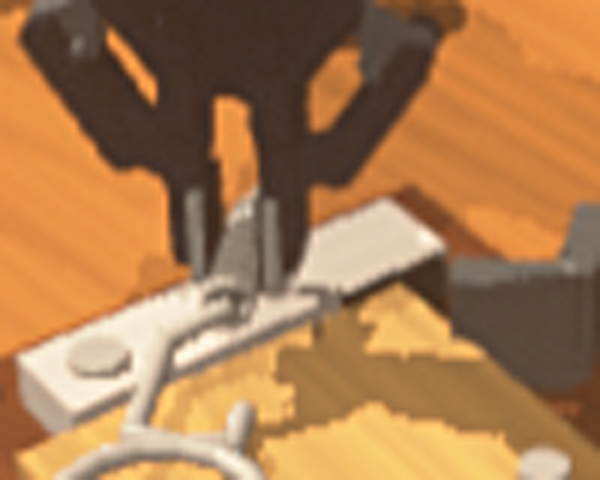

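View pics/cb7.png

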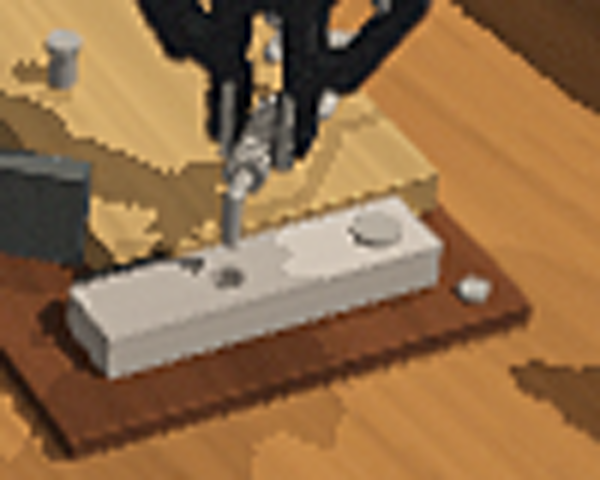

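View pics/cw7.png

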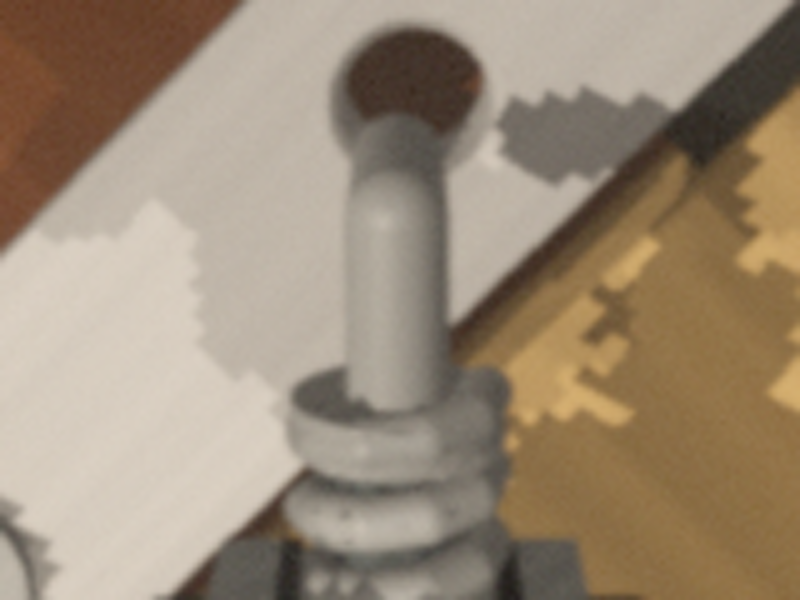

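```bash
python3 - <<'E'
from h import *
import pickle
a,b,c=pickle.load(open("s4.pkl","rb"))
h=at(c,240+413/5,180+93/5,.032); 
print('wrist hole',h)
for z in (.043,.045,.047): print('tip',z,at(c,240+397/5,180+130/5,z), at(c,240+397/5,180+118/5,z))
X=[.5881-.039*np.cos(np.radians(38.8)),.0407-.039*np.sin(np.radians(38.8))]
print('nominal pin',X)
for n,k,o,f in(('a',a,(230,230),6),('b',b,(340,200),6),('c',c,(240,180),5)):
    print(n,(proj(k,[X+[.045],X+[.061],list(h[:2])+[.032],list(HOLE)+[.032]])-o)*f)
print('b tip', at(b,340+231/6,200+242/6,.047), 'b hole',at(b,340+229/6,200+277/6,.032))
E
```

```text
wrist hole [0.55591096 0.01612092 0.032     ]
tip 0.043 [0.55797719 0.01582613 0.043     ] [0.55712153 0.01513768 0.043     ]
tip 0.045 [0.55766858 0.01557953 0.045     ] [0.55682325 0.0148994  0.045     ]
tip 0.047 [0.55735996 0.01533293 0.047     ] [0.55652497 0.01466112 0.047     ]
nominal pin [np.float64(0.5577058193676725), np.float64(0.016262451356786042)]
a [[269.25268674 249.17764263]
 [267.49046911 211.00773305]
 [274.44858791 277.32375302]
 [273.08388323 278.00582638]]
b [[230.14226062 244.7097626 ]
 [232.29275258 212.59630286]
 [224.88969008 272.03767571]
 [226.14161483 271.6067568 ]]
c [[402.69782668 135.0432892 ]
 [403.14643654 173.97148193]
 [413.          93.        ]
 [408.96568015  97.60721492]]
b tip [0.55744086 0.0154556  0.047     ] b hole [0.55553022 0.0126378  0.032     ]
```

Wrist view: hole centre ≈ (322.6,198.7), pin tip ≈ (319.4,206), meaning the pin is about 1.3 mm off in x and -0.7 mm in y. I correct this and lower under force guard.

```bash
python3 - <<'E'
from h import *
import pickle
H=HOLE+[-.0012,.0004]
p,o=place(45,.051,H); bot.movel(p,.05,attitude=o); bot.wait(.1)
c0=snapshot("wrist")
p,o=place(45,.0325,H); print(bot.movel(p,.03,threshold=4)); st()
c=snapshot("wrist");a=snapshot("scene");b=snapshot("side")
cv2.imwrite("pics/c8.png",cv2.resize(cv2.hconcat([c0["color"][180:300,240:400],c["color"][180:300,240:400]]),None,fx=2.5,fy=2.5))
crop(b,"cb8",340,200,100,80,6)
E
```

```text
True
19.93 [0.5851 0.0408 0.0079] [ 1.800e+02 -1.000e-01 -1.412e+02] [0.2  0.44 4.88] 0.0155
```

View pics/c8.png

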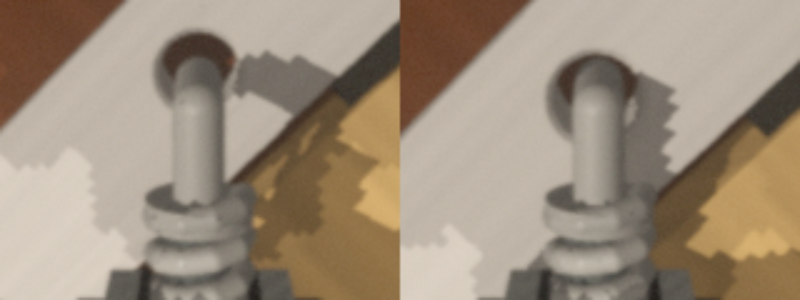

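View pics/cb8.png

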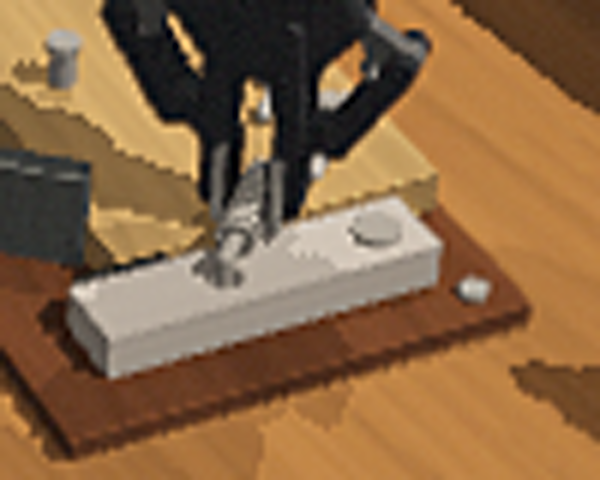

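The pin enters the hole and contact came with the coil's underside at deck level. Release and check.

```bash
python3 - <<'E'
from h import *
import pickle
open_jaws(); s=st(); p=s["position"]
bot.movel([p[0],p[1],.11],.2); bot.wait(.1); st()
c=snapshot("wrist");a=snapshot("scene");b=snapshot("side")
pickle.dump((a,b,c),open("s5.pkl","wb"))
cv2.imwrite("pics/w9.png",c["color"])
crop(b,"cb9",320,160,120,90,6)
E
```

```text
20.75 [0.5838 0.0406 0.0066] [ 179.9   -0.2 -141.2] [-0.73 -0.24  0.63] 0.085
21.52 [0.5828 0.0405 0.1086] [ 179.8   -0.3 -141.2] [ 0.88  0.4  -0.13] 0.0854
```

View pics/w9.png

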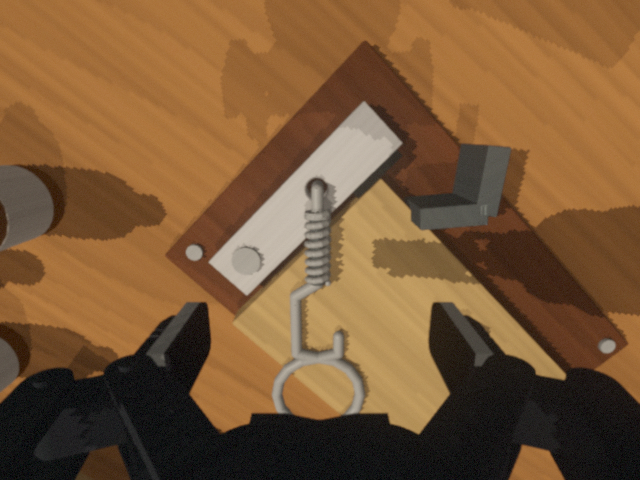

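View pics/cb9.png

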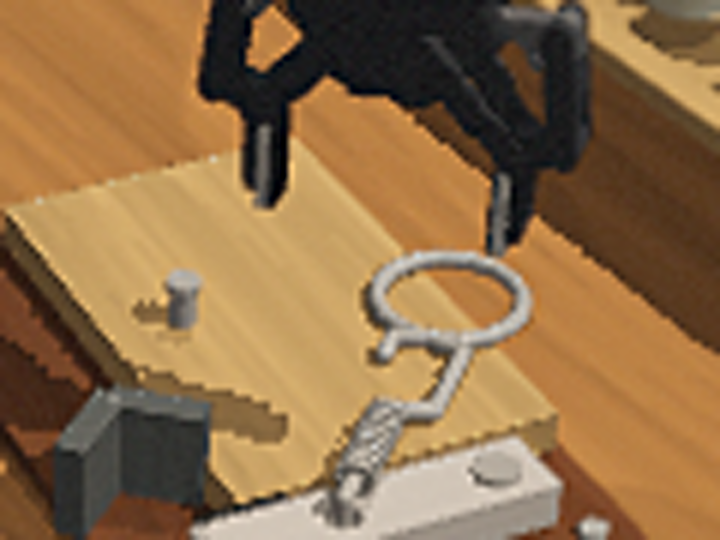

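The pin is in the hole and the jaw is still shut, with the ring centre near wrist pixel (319,392). Next I put shut fingers in the ring, swing to 70° (jig), stretch 64 mm, and check.

```bash
cat >> h.py <<'E'
PIN=np.array([.5557,.0160])
def pol(deg,r,z): # deg in jig frame, r from pin (m)
    a=np.radians(deg)+TH
    return [PIN[0]+r*np.cos(a),PIN[1]+r*np.sin(a),z],[180,0,(np.degrees(a)+360)%360-180]
E
python3 - <<'E'
from h import *
import pickle
a,b,c=pickle.load(open("s5.pkl","rb"))
r=at(c,319,392,.036); print('ring w',r)
for n,(u,v) in {'o':(451,299)}.items(): r2=at(b,320+u/6,160+v/6,.036); print('ring b',r2)
for R in(r,r2):
    d=R[:2]-PIN; print(np.hypot(*d),np.degrees(np.arctan2(d[1],d[0])-TH))
for x in [(45,.16),(70,.18),(70,.24),(80,.24),(90,.24),(92,.24)]:
    p,o=pol(*x,.006); print(x,np.array(p).round(3),o[2], solver.inverse_kinematics(p,o) is not None)
E
```

```text
ring w [0.67734589 0.11581532 0.036     ]
ring b [0.67672724 0.11287544 0.036     ]
0.1573557137309616 45.54024882720322
0.155024011638311 44.845291891409246
(45, 0.16) [0.68  0.116 0.006] -141.17000000000002 True
(70, 0.18) [0.635 0.178 0.006] -116.17000000000002 True
(70, 0.24) [0.662 0.231 0.006] -116.17000000000002 True
(80, 0.24) [0.623 0.247 0.006] -106.17000000000002 True
(90, 0.24) [0.581 0.255 0.006] -96.17000000000002 True
(92, 0.24) [0.573 0.255 0.006] -94.17000000000002 True
```

```bash
python3 - <<'E'
from h import *
import pickle
close_gripper()
p,o=pol(45.3,.158,.07); bot.move_to(p,o); st()
p,o=pol(45.3,.158,.0065); print(bot.movel(p,.1,threshold=5)); st()
p,o=pol(45.3,.179,.0065); bot.movel(p,.08); st()
for d in (54,62,70):
    p,o=pol(d,.181,.0065); bot.movel(p,.1,attitude=o)
bot.wait(.1); st()
a=snapshot("scene");b=snapshot("side")
cv2.imwrite("pics/c10.png",cv2.resize(cv2.hconcat([a["color"][240:360,200:360],b["color"][150:270,300:460]]),None,fx=2.5,fy=2.5))
E
```

```text
23.01 [0.6782 0.1159 0.069 ] [ 1.800e+02 -1.000e-01 -1.408e+02] [-0.76 -0.23  0.17] -0.0002
False
23.79 [0.6788 0.1157 0.0075] [-1.800e+02  1.000e-01 -1.409e+02] [-0.33  0.24 -0.09] -0.0002
24.21 [0.6947 0.1291 0.0067] [-180.     0.  -140.9] [ 0.02 -0.46  0.58] -0.0002
25.53 [0.6361 0.178  0.0064] [-180.    -0.  -116.3] [-1.22 -0.93  1.53] 0.0001
```

View pics/c10.png

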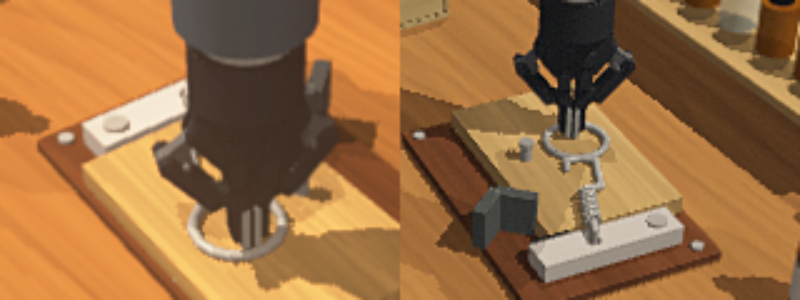

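The finger is in the ring and the spring swung along, clear of the post. Now stretch.

```bash
python3 - <<'E'
from h import *
p,o=pol(70,.240,.0065); bot.movel(p,.06,attitude=o); bot.wait(.1); s=st()
f=s["force"]; d=np.array(s["position"][:2])-PIN; print(np.hypot(*d), np.degrees(np.arctan2(d[1],d[0])-TH), f[:2]@d/np.hypot(*d))
a=snapshot("scene");b=snapshot("side")
import pickle;pickle.dump((a,b),open("s6.pkl","wb"))
crop(a,"ca11",230,240,150,110,5);crop(b,"cb11",320,150,130,100,6)
E
```

```text
26.87 [0.6613 0.231  0.0064] [ 1.800e+02 -1.000e-01 -1.162e+02] [-3.19 -5.99  2.24] -0.0001
0.23954743801073014 70.0071772793067 -6.787783017586775
```

View pics/ca11.png

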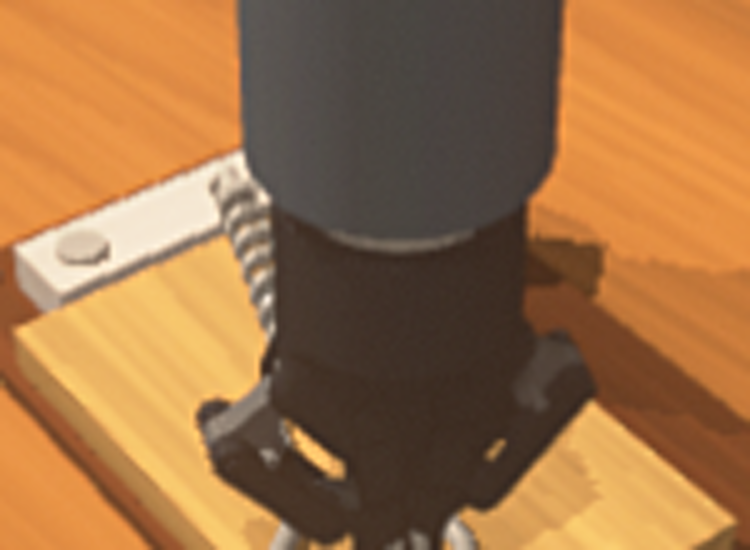

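View pics/cb11.png

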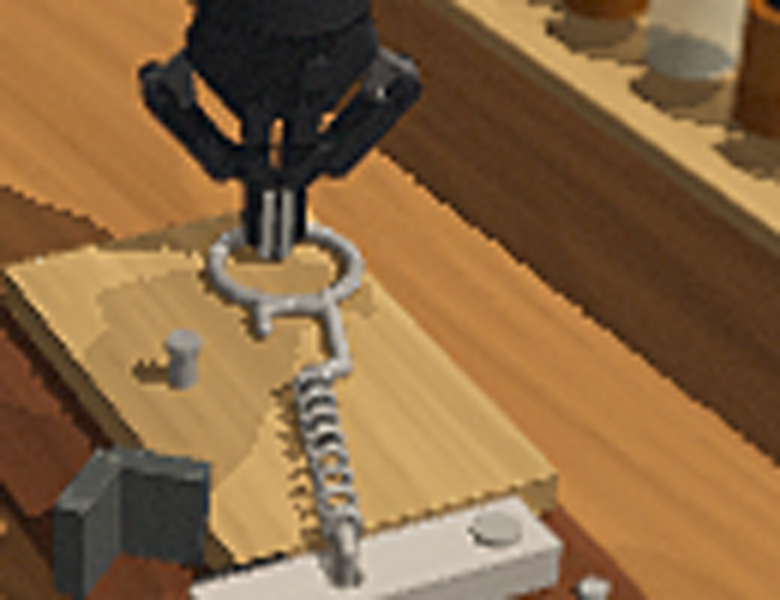

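```bash
python3 - <<'E'
from h import *
import pickle
a,b=pickle.load(open("s6.pkl","rb"))
for n,u,v in [('ringL',212,258),('ringR',358,265),('ringtop',285,228),('ringbot',290,307),('lip tip',263,330),('coil end',318,378),('coil start',343,530),('postbase',185,382),('elbow',345,365)]:
    X=at(b,320+u/6,150+v/6,.036); d=X[:2]-PIN; print(n,X.round(4),np.hypot(*d).round(4),np.degrees(np.arctan2(d[1],d[0])-TH).round(1))
fs=[]
for i in range(5):
    bot.wait(.02); s=bot.state(); d=s["position"][:2]-PIN; fs.append(s["force"][:2]@d/np.hypot(*d))
print(np.mean(fs))
E
```

```text
ringL [0.6302 0.2333 0.036 ] 0.2297 77.2
ringR [0.6842 0.1953 0.036 ] 0.2205 60.5
ringtop [0.6728 0.238  0.036 ] 0.251 68.4
ringbot [0.6387 0.182  0.036 ] 0.1856 69.6
lip tip [0.6184 0.1727 0.036 ] 0.1688 74.4
coil end [0.6187 0.1299 0.036 ] 0.1301 67.2
coil start [0.5677 0.0352 0.036 ] 0.0226 64.3
postbase [0.5677 0.1561 0.036 ] 0.1406 91.3
elbow [0.6343 0.1322 0.036 ] 0.1403 62.1
-7.143674265005446
```

The measured stretch is about 62–65 mm (ring centre ≈ 0.220 m from the pin, lip tip ≈ 0.168, coil end ≈ 0.130), so the post at 0.149 falls mid-mouth. Swing onto the post.

```bash
python3 - <<'E'
from h import *
for d in (75,80,85,90):
    p,o=pol(d,.240,.0065); hit=bot.movel(p,.07,attitude=o,threshold=7); print(d,hit)
    if hit: break
bot.wait(.1); st()
a=snapshot("scene");b=snapshot("side")
crop(b,"cb12",320,150,130,100,6)
E
```

```text
75 False
80 False
85 False
90 False
28.95 [0.5813 0.2547 0.0064] [ 1.80e+02 -1.00e-01 -9.61e+01] [-1.2  -4.54  1.61] -0.0002
```

View pics/cb12.png

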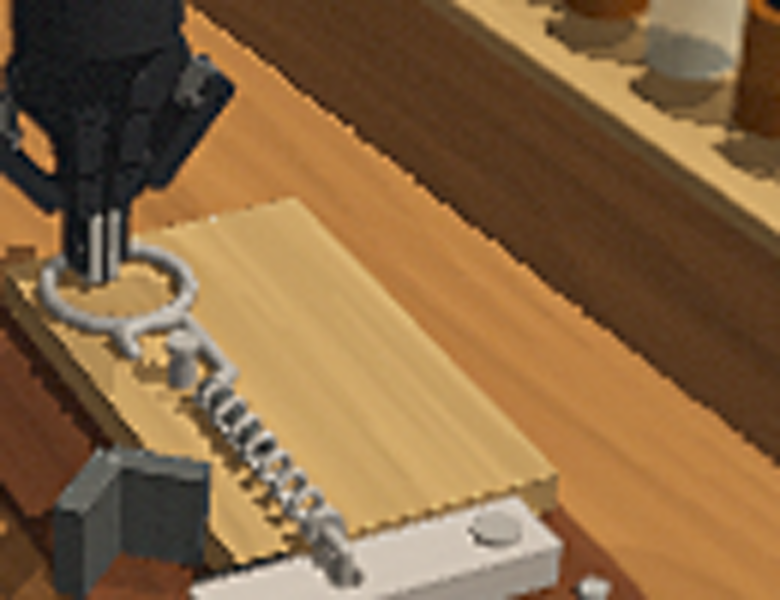

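The post (181,360) now stands inside the mouth, between lip and coil. Ease the pull.

```bash
python3 - <<'E'
from h import *
p,o=pol(90,.206,.0065); bot.movel(p,.05,attitude=o); bot.wait(.1); st()
p,o=pol(90,.192,.0065); bot.movel(p,.05,attitude=o); bot.wait(.1); st()
b=snapshot("side"); crop(b,"cb13",320,150,130,100,6)
E
```

```text
29.98 [0.578  0.2214 0.0065] [-180.     0.   -96.1] [-0.07  0.73  0.17] -0.0
30.52 [0.5764 0.2069 0.0066] [-180.     0.   -96.2] [ 0.48  0.03 -0.71] -0.0003
```

View pics/cb13.png

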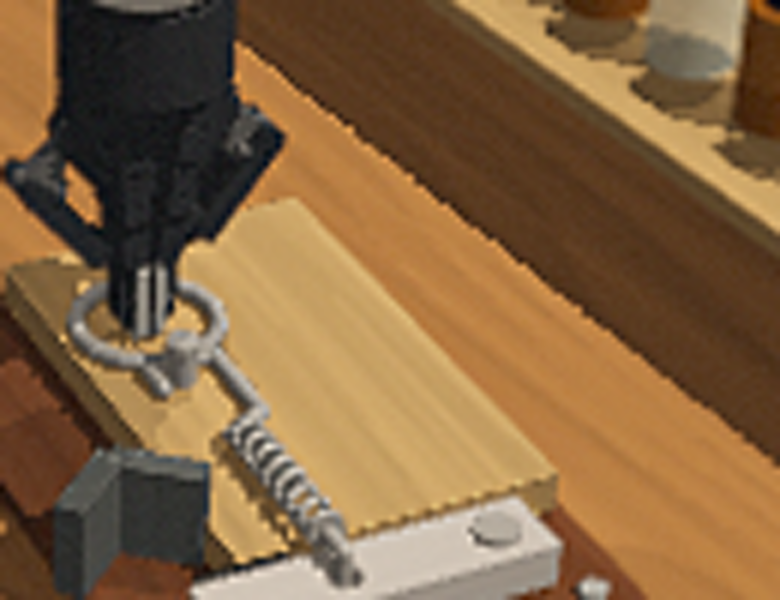

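The hook's crossbar is caught on the post and the tool force is down to zero. Lift out and check.

```bash
python3 - <<'E'
from h import *
p,o=pol(90,.192,.11); bot.movel(p,.12); 
p,o=pol(90,.26,.20); bot.movel(p,.3); bot.wait(.3); st()
a=snapshot("scene");b=snapshot("side");c=snapshot("wrist")
crop(b,"cb14",310,150,130,100,6);crop(a,"ca14",230,240,130,100,6);cv2.imwrite("pics/w14.png",c["color"])
cv2.imwrite("pics/a14.png",a["color"])
E
```

```text
32.41 [0.5834 0.2737 0.1992] [ 1.799e+02 -1.000e-01 -9.620e+01] [ 0.19  0.44 -0.11] 0.0001
```

View pics/cb14.png

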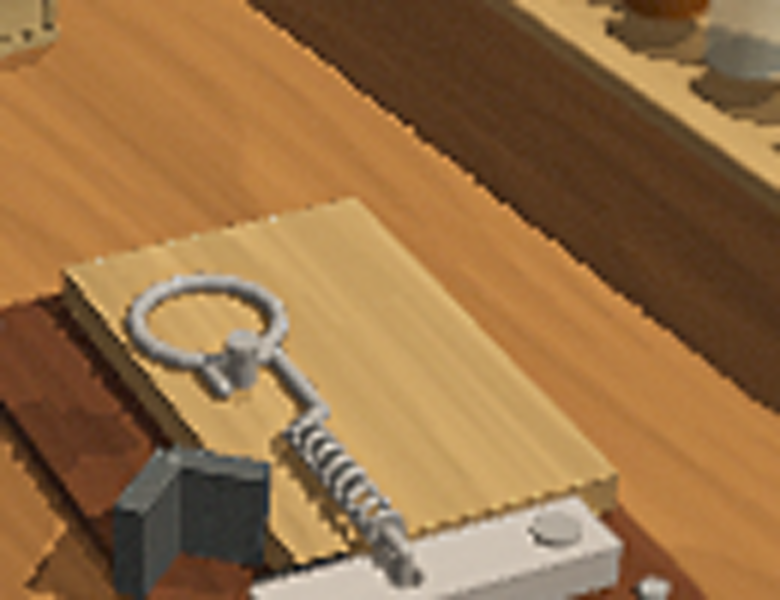

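View pics/w14.png

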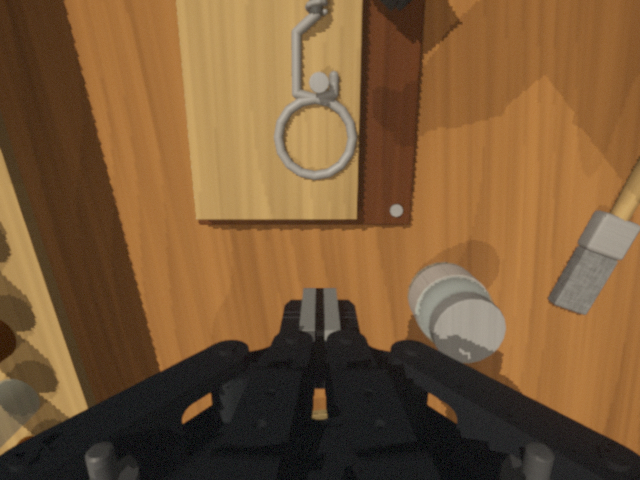

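View pics/a14.png

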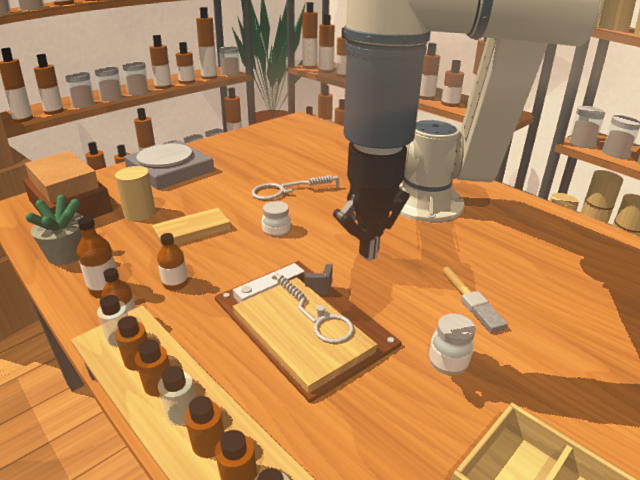

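Hooked: the post head at wrist pixel (320,82) sits in the pocket against the crossbar, and the spring is stretched along the deck. The jaw is shut, the bottle and jars are upright, and the robot is clear. Handing in.

```bash
python3 -c "
from plant import ticket; print(ticket.sign_off())"
```

```text
the job is handed in; nothing more can be done
None
```

I pushed the jaw shut, dropped the spring's pin into the jaw's hole, and pulled the ring out until the side hook caught behind the post. I handed the job in at about 32 s; it reports no verdict.

**Last checks, from camera pictures:**
- **Spring:** the post sits in the hook pocket against the crossbar. The tool force fell to about zero as I eased the pull, so the post holds the spring. I judged the final stretch and pin depth by eye and did not measure them; before I eased it, the stretch measured about 62–65 mm.
- **Jaw and surroundings:** the jaw lies along the deck edge, the bottle and jars stand upright, and the gripper is clear of everything.

**What disagreed:**
- **Fingertip height:** the real fingertip is about 27 mm above the reported TCP, so my first push passed over the jaw without touching it. I measured the offset by touching the deck lightly (about 4 N), corrected for it, and pushed again.
- **Cameras:** the scene and side cameras disagreed by a few mm near the hole, so I lined up the pin using the wrist camera.
- **Pull force:** at full stretch it read about 7 N, against roughly 6 N expected.

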